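# Shut the marked stopcock under the sliding cover

## Task

Push the aluminium cover of the grey stopcock box by its black tab, sliding it in its guide all the way to the left end, so that the two valve handles underneath are revealed; then push the red handle with the yellow band clockwise until it lies fully crosswise, shut. Only push: do not lift the cover out of its guide, leave the blue handle as it is and the small things round the box undisturbed.

Things in the scene. Friction and masses are not known exactly. Their poses are not given: they have to be found in the camera images.
- stopcock_box: Grey stopcock box fixed to the worktop, 176 (x) x 514 (y) x 76 mm; origin at the centre of its underside, x away from the robot, y to the robot's left, along the guide; turned up to 0.2 rad. The cover rests on ledges on its long walls, 62 mm above the worktop, between lips and end walls 76 mm high. Left half: closed deck at 59 mm. Hose nipples stick out 28 mm front and back, 29 mm up.
- bay (a point): Centre of the floor of the open bay in the box's right half, 12 mm above the worktop, at box y -124 mm. The bay is 140 mm (box x) by 244 mm (box y), walls 62 mm high and more round it; it holds the two valves and lies under the cover at first.
- cover: Loose flat aluminium cover plate 156 (x) x 242 (y) x 8 mm, 0.3 kg, lying in the box's guide with 2 mm play each side; origin at the centre of its underside (62 mm above the worktop), axes as the box's. It starts over the open bay (its origin at box y between -124 and -110 mm) and slides to the box's +y until it meets the left end wall at box y +125 mm; 1 to 4 N move it.
- cover_tab (a point): Point in the middle of the black upright tab at the cover's centre: a bar 64 mm long in x, 10 mm thick in y, standing from the plate's top (70 mm above the worktop) to 100 mm; this point lies 88 mm above the worktop.
- handle_red (a joint): The marked valve handle: red sleeve with a yellow band. Hinge at its pivot, axis vertical; rad: 0 = open, in line with its pipe, pointing to the box's -x (to the robot); grows clockwise seen from above; 1.57 = shut, crosswise, pointing to the box's +y (left), at its stop. Starts at 0 to 0.2, stays where it is left; about 2 N at the sleeve moves it.
- handle_red_grip (a point): Centre of the red sleeve, 45 mm from the pivot, 49 mm above the worktop. The sleeve is 42 mm long (20 to 62 mm from the pivot), 14 mm wide, 16 mm high (41 to 57 mm above the worktop); x axis points from sleeve to pivot.
- handle_red_pivot (a point): Pivot of the red handle, 49 mm above the worktop, at box x +25 mm and box y -190 or -90 mm (the two handles change places).
- handle_blue (a joint): The other valve handle, plain blue sleeve, same shape. Hinge at its pivot, axis vertical; rad: 0 = open, in line with its pipe, pointing to the box's -x (to the robot); grows clockwise seen from above; 1.57 = shut, crosswise, pointing to the box's +y (left), at its stop. Starts at 0 to 0.2, stays where it is left; about 2 N at the sleeve moves it. To be left alone.
- handle_blue_grip (a point): Centre of the blue sleeve, as the red one's; its pivot is 100 mm along box y from the red one's.
- data_logger: the black handheld data logger, 135x68x17 mm, lying in front of the box; origin at the centre of its underside; to be left alone
- tweezers: the steel tweezers, 126x16x9 mm, lying in front of the box's left half; origin at the centre of its underside; to be left alone
- lab_timer: the white lab timer, 68x62x18 mm, lying in front of the box's right half; origin at the centre of its underside; to be left alone
- control_pos: the small white bottle with orange cap, 30 mm across, 52 mm tall, standing behind the box's left half; origin at the centre of its underside; to be left alone
- control_neg: the small white bottle with green cap, 30 mm across, 52 mm tall, standing behind the middle of the box; origin at the centre of its underside; to be left alone

How it is judged:
On the way, in this order (a step that is already met when the one before it is completed fails the run):
1. the cover has been slid to the left end of its guide (within 25 mm), the red handle not yet turned (y of cover in the frame of stopcock_box above 0.1 m and z of cover in the frame of stopcock_box below 0.067 m and value of joint handle_red below 0.5 rad), for 0.2 s.
2. the red handle is shut (value of joint handle_red above 1.4 rad), for 0.2 s.
At the end, for the whole second after the job is handed in: The red handle is shut (joint over 1.4 rad, within 10 degrees of its stop), the cover lies flat in its guide within 25 mm of the left end, both at rest, and the blue handle is still open (under 0.35 rad) (value of joint handle_red above 1.4 rad and y of cover in the frame of stopcock_box above 0.1 m and z of cover in the frame of stopcock_box below 0.067 m and angle between cover's own z axis and vertical below 0.05 rad and linear speed of cover below 0.01 m/s and velocity of joint handle_red below 0.05 rad/s and value of joint handle_blue below 0.35 rad); the robot touches nothing.
It fails at once if the cover is lifted or tipped out of its guide (more than 10 mm up or 0.15 rad) (z of cover in the frame of stopcock_box above 0.072 m or angle between cover's own z axis and vertical above 0.15 rad).
It fails at once if the blue handle is turned past 0.35 rad (value of joint handle_blue above 0.35 rad).
It fails at once if a thing standing round the box is moved more than 30 mm (distance of any of data_logger, tweezers, lab_timer, control_pos, control_neg from where it was at the start of the episode above 0.03 m).
It also fails if it takes over 56 s, if anything falls off the work surface, if the arm or the gripper's body presses on something with over 40 N, if the wrist force passes 120 N, or if a joint passes its speed limit or range.

## Robot

A 6-joint arm with a two-finger parallel gripper is mounted at the origin on a cart in front of the work surface, level with it; the furniture and walls round the work are solid. World frame = base frame: x ahead of the robot, y to its left, z up, the work surface at z = 0. Lengths are in m, angles in rad, forces in N, time in s.
With the tool pointing down it reaches from about 0.35 to 0.95 m from the base axis. Payload 17.4 kg.
Tool frame: the origin (TCP) lies at the very end of the fingers, on their centre line; the grasp point (between the pads) lies 19 mm behind it; z points along the fingers, y is the line along which they close (so a half turn about z gives the same grasp; the last joint's range is limited). The gripper opens to 93 mm and grips with 3 to 60 N. Pads are 15 mm wide; open, the fingers measure 128 mm over their backs; the gripper's body (75 mm by 188 mm) begins 65 mm behind the grasp point.
Start: joints at [-1.152, 0.116, 1.442, -0, 1.584, -0.038], TCP at [0.298, -0.606, 0.219] pointing down, gripper open.
Joint ranges: [-2.83, 2.83], [-0.83, 2.19], [0.07, 2.5], [-1.14, 4.28], [0.01, 3], [-2.97, 2.97]. Speed limits (rad/s): [1.89, 1.89, 2.22, 3.14, 3.14, 3.14].

## Interface

Orientations are given as [roll, pitch, yaw] about the fixed x, y, z axes, in that order (R = Rz(yaw) Ry(pitch) Rx(roll)).
In Python, from cell import env, eyes gives the robot as it stands.
- The arm moves only by the tool servo_tool, never from a script. Its argument "commands" is a list that holds one entry, the list of rows, each a list of 6 numbers: the shift along the world's x, y, z as a fraction of full scale, then the turn, a rotation vector about the world's x, y, z as a fraction of full scale. A call has 1 to 12 rows; each row shifts and turns the commanded pose from where the row before left it; what a row does not reach is not made up. Full scale, the value 1, is 8 cm for a shift and 45 degrees for a turn. A row lasts 1/10 s, in which the tool goes at most 50 mm and 8.59 degrees, less where a joint would pass 70% of its speed; a pose out of reach is approached as far as the arm can. A call with a number of a shift or a turn outside -1 to 1 is refused whole. A call with a gripper value outside its range is refused whole. "grip" is the closure, from 0 (fully open) to 1 (shut), set as the call begins (left out, the last holds). The fingers move at their own pace and stop on an object; "grip_force" is the grip in N (left out, the last holds). Time passes only in rows, so rows that do not move let the fingers close. It gives the time, the measured TCP pose, the force, the opening and the grip force at its end, in the units of the state.
- env.state(): the state, without advancing time (a new reading comes with each control period).
- eyes.read_camera(name): name is "side" or "top"; returns (picture, depth): 480x640x3 uint8, blue, green, red; 480x640 float32, m along the optical axis (not along the pixel's ray), 0 where there is no reading.
- eyes.camera_params(name): a dict with "K" (3x3 intrinsics, pixels), "view" (4x4, takes a point from world to camera coordinates). Camera axes: x right, y down, z forward; pixel columns grow to the right and rows downward; lengths in m; the calibration is good to about 2 mm. A picture is of the moment at which its call begins. camera_params takes no time and is no camera call.
- env.hand_in(): hands the job in; it is judged then, once.
The state is a dict: "t": time; "joint_pos": joint angles; "qd": joint speeds; "joint_efforts": joint torques, N m; "eef_pos": TCP position; "tool_rot": TCP orientation; "wrist_force": force on the tool from outside, world axes, zero at the start; "moment": the same for the moment, N m; "finger_gap": opening from 0.0 (shut) to 1.0 (fully open); "finger_force": force on a finger pad.
Only numpy, scipy, OpenCV 4.12 (cv2) and the standard library are available. Lean on these libraries where they do the work, as an engineer would, in place of code of your own. Each camera call takes 0.05 s, during which the arm holds its last target. There are 200 camera calls.

## Working session

There is one attempt and no reset: what is moved stays moved. The work goes in short steps, Python scripts to look and compute and a tool call to move; the robot and the scene stay as the last step left them, time stands still between calls to the robot, and variables do not carry over. Pictures are saved under pics/ and viewed, at most 10 in all, crops included, and the job is handed in when it is done.

Besides the shell and the picture viewer there is one more tool, called by a JSON object that holds its "fn" and its "kwargs". servo_tool: Moves the arm, as the interface text tells. Its arguments: {"type":"object","properties":{"commands":{"type":"array"},"grip":{"type":"number"},"grip_force":{"type":"number"}},"required":["commands"]}

```bash
mkdir -p pics; cat > h.py <<'E'
from cell import env, eyes
import numpy as np, cv2
def cap(n,save=None):
    im,d=eyes.read_camera(n); p=eyes.camera_params(n)
    if save: cv2.imwrite('pics/'+save,im)
    return im,d,np.array(p['K']),np.array(p['view'])
def pts(d,K,V):
    v,u=np.mgrid[:480,:640]
    c=np.stack([(u-K[0,2])/K[0,0]*d,(v-K[1,2])/K[1,1]*d,d],-1)
    return (c-V[:3,3])@V[:3,:3]
def ray(u,v,z,K,V):
    r=V[:3,:3].T@np.linalg.inv(K)@np.array([u,v,1.]); o=-V[:3,:3].T@V[:3,3]
    return o+r*(z-o[2])/r[2]
E
python3 - <<'E'
from h import *
for n in('top','side'):
    im,d,K,V=cap(n,n+'0.png'); P=pts(d,K,V); np.savez(n+'0.npz',im=im,d=d,K=K,V=V)
    print(n,K[0,0],-V[:3,:3].T@V[:3,3],(d>0).mean())
    if n=='top':
        z=P[...,2]; print(np.histogram(z[d>0],bins=np.arange(-.01,.13,.004)))
print(env.state())
E
```

```text
top 478.09247598132674 [ 0.40135073 -0.01091763  0.91575289] 0.9960904947916667
(array([  442, 54510, 97544,  3546,  1331,  3301,  3684,  2695,  2602,
        2280,  1493,  1265,  1364,  2323,  3207,  2077,  7426,  5851,
        2312, 16209,  5572,  3167,  1006,  1625,  1460,  1720,   898,
         837,   795,   750,   718,   768,   772,   820]), array([-0.01 , -0.006, -0.002,  0.002,  0.006,  0.01 ,  0.014,  0.018,
        0.022,  0.026,  0.03 ,  0.034,  0.038,  0.042,  0.046,  0.05 ,
        0.054,  0.058,  0.062,  0.066,  0.07 ,  0.074,  0.078,  0.082,
        0.086,  0.09 ,  0.094,  0.098,  0.102,  0.106,  0.11 ,  0.114,
        0.118,  0.122,  0.126]))
side 505.2623835484974 [0.28915024 0.71339678 0.66679843] 0.9959537760416667
{'t': 0.1, 'joint_pos': array([-1.15177071e+00,  1.16426014e-01,  1.44220457e+00, -1.05959152e-05,
        1.58400075e+00, -3.78231759e-02]), 'qd': array([ 0.00016685, -0.00089987, -0.00122108,  0.00146107, -0.00033027,
        0.00208576]), 'joint_efforts': array([ 1.27274168e-03, -7.22894096e+01, -6.23861504e+01,  7.80381099e-02,
        2.27711827e-02, -4.07458651e-05]), 'eef_pos': array([ 0.2976562 , -0.60561747,  0.21798331]), 'tool_rot': array([-3.14055431e+00, -2.86893904e-05,  4.56848639e-01]), 'wrist_force': array([-0.90888755, -0.06770451, -1.0175364 ]), 'moment': array([0.03283478, 0.00070795, 0.00515592]), 'finger_force': 0.0, 'finger_gap': 0.9987193747884323}
```

View pics/top0.png

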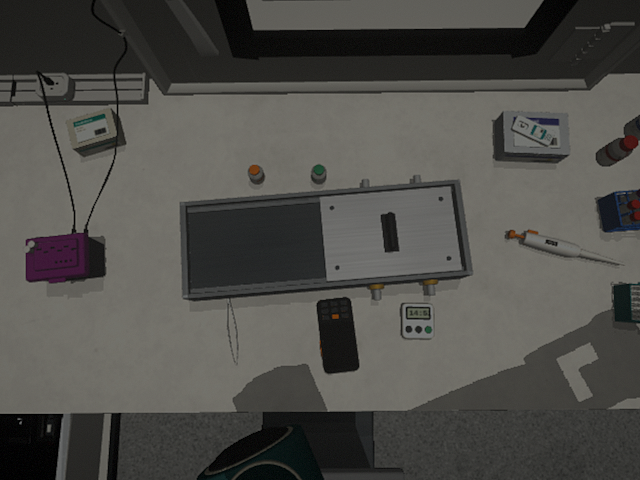

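View pics/side0.png

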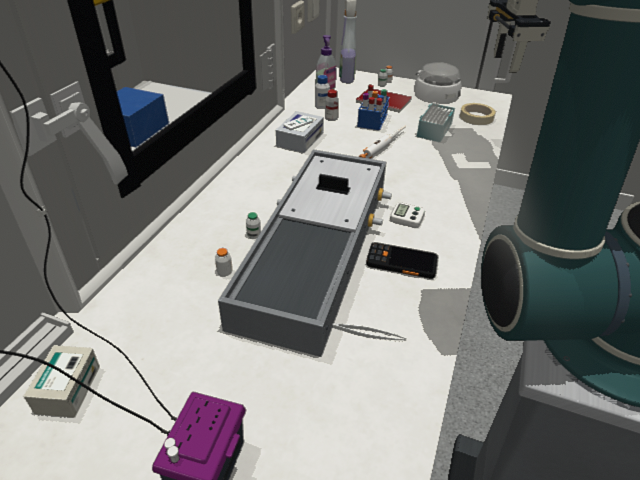

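The top view shows the box rim corners at about (181,203), (459,180), (472,275) and (182,299), with the black tab at about (390,232). The side view shows the same layout with the cover on the far (right) half.

```bash
python3 - <<'E'
from h import *
f=np.load('top0.npz'); im,d,K,V=f['im'],f['d'],f['K'],f['V']
for c in[(181,202),(459,180),(472,273),(183,298)]: print(c,ray(*c,.076,K,V).round(4))
g=cv2.cvtColor(im,cv2.COLOR_BGR2GRAY)
m=np.zeros_like(g); m[205:262,375:408]=(g[205:262,375:408]<45)*255
cs,_=cv2.findContours(m,0,1); c=max(cs,key=cv2.contourArea); r=cv2.minAreaRect(c); print(r, c.reshape(-1,2).min(0),c.reshape(-1,2).max(0))
for p in cv2.boxPoints(r): print(p,ray(*p,.1,K,V).round(4),ray(*p,.07,K,V).round(4))
# box-y direction from the plate edge lines via depth: rim points
P=pts(d,K,V); z=P[...,2]
# long-wall edges: rows of strongest gradient
for cols in((200,300),):pass
f=np.load('side0.npz'); im,d,K,V=f['im'],f['d'],f['K'],f['V']
for c in[(221,302),(323,325),(386,162),(315,152)]: print(c,ray(*c,.076,K,V).round(4))
g=cv2.cvtColor(im,cv2.COLOR_BGR2GRAY)
m=np.zeros_like(g); m[170:198,310:355]=(g[170:198,310:355]<45)*255
cs,_=cv2.findContours(m,0,1); c=max(cs,key=cv2.contourArea); print(c.reshape(-1,2).min(0),c.reshape(-1,2).max(0)); 
print(ray(*(c.reshape(-1,2).mean(0)),.088,K,V))
E
python3 -c "
import cv2
a=cv2.imread('pics/top0.png')[170:310,170:480];cv2.imwrite('pics/c0.png',cv2.resize(a,None,fx=2.5,fy=2.5))"
```

```text
(181, 202) [0.6294 0.239  0.076 ]
(459, 180) [ 0.6659 -0.2676  0.076 ]
(472, 273) [ 0.4953 -0.2798  0.076 ]
(183, 298) [0.4559 0.2278 0.076 ]
((389.2342529296875, 231.5306396484375), (38.857574462890625, 13.945934295654297), 83.41805267333984) [381 212] [398 251]
[380.08023 213.02917] [ 0.5995 -0.1185  0.1   ] [ 0.6068 -0.1224  0.07  ]
[393.93423 211.43063] [ 0.6022 -0.1428  0.1   ] [ 0.6095 -0.1477  0.07  ]
[398.38828 250.0321 ] [ 0.5335 -0.1479  0.1   ] [ 0.5384 -0.153   0.07  ]
[384.53427 251.63065] [ 0.531  -0.1239  0.1   ] [ 0.5357 -0.1281  0.07  ]
(221, 302) [0.6226 0.245  0.076 ]
(323, 325) [0.4555 0.2277 0.076 ]
(386, 162) [ 0.4937 -0.2783  0.076 ]
(315, 152) [ 0.6589 -0.2576  0.076 ]
[317 175] [348 193]
[ 0.56909574 -0.12831087  0.088     ]
```

View pics/c0.png

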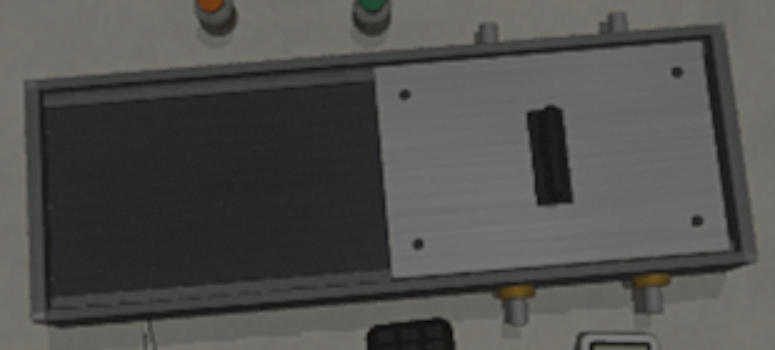

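The crop confirms the tab lies across the guide at roughly (549,155) in the crop. That gives a box yaw of about 0.075, box centre about (0.560, -0.019) and tab about (0.569, -0.130). Now I move to the right of the tab.

{"fn": "servo_tool", "kwargs": {"commands": [[[0.285,0.445,0,0,0,-0.04],[0.285,0.445,0,0,0,-0.04],[0.285,0.445,0,0,0,-0.04],[0.285,0.445,0,0,0,-0.04],[0.285,0.445,0,0,0,-0.04],[0.285,0.445,0,0,0,-0.04],[0.285,0.445,0,0,0,-0.04],[0.285,0.445,0,0,0,-0.04],[0.285,0.445,0,0,0,-0.04],[0.285,0.445,0,0,0,-0.04],[0.285,0.445,0,0,0,-0.04],[0.285,0.445,0,0,0,-0.04]]], "grip": 1}}

```text
t: 1.3
eef_pos: [0.5719, -0.1769, 0.2184]
tool_rot: [-3.141, 0.0, 0.079]
wrist_force: [0.9, -1.3, -0.5]
finger_gap: 0.025
finger_force: 0.0
```

{"fn": "servo_tool", "kwargs": {"commands": [[[0,0,-0.3,0,0,0],[0,0,-0.3,0,0,0],[0,0,-0.3,0,0,0],[0,0,-0.3,0,0,0],[0,0,-0.3,0,0,0],[0,0,-0.2,0,0,0],[0,0,0,0,0,0]]]}}

```text
t: 2.0
eef_pos: [0.5703, -0.1782, 0.0803]
tool_rot: [-3.14, 0.003, 0.08]
wrist_force: [-0.4, 0.2, 0.1]
finger_gap: 0.004
finger_force: 0.0
```

{"fn": "servo_tool", "kwargs": {"commands": [[[-0.011,0.15,0,0,0,0],[-0.011,0.15,0,0,0,0],[-0.011,0.15,0,0,0,0],[-0.011,0.15,0,0,0,0],[-0.011,0.15,0,0,0,0],[-0.011,0.15,0,0,0,0],[-0.011,0.15,0,0,0,0],[-0.011,0.15,0,0,0,0],[-0.011,0.15,0,0,0,0],[-0.011,0.15,0,0,0,0]]]}}

```text
t: 3.0
eef_pos: [0.5624, -0.0576, 0.0826]
tool_rot: [3.142, 0.0, 0.08]
wrist_force: [0.2, -4.9, 3.4]
finger_gap: 0.005
finger_force: 2.0
```

{"fn": "servo_tool", "kwargs": {"commands": [[[-0.011,0.15,0,0,0,0],[-0.011,0.15,0,0,0,0],[-0.011,0.15,0,0,0,0],[-0.011,0.15,0,0,0,0],[-0.011,0.15,0,0,0,0],[-0.011,0.15,0,0,0,0],[-0.011,0.15,0,0,0,0],[-0.011,0.15,0,0,0,0],[-0.011,0.15,0,0,0,0],[0,0,0,0,0,0]]]}}

```text
t: 4.0
eef_pos: [0.5543, 0.051, 0.0824]
tool_rot: [-3.141, 0.0, 0.081]
wrist_force: [0.8, -0.5, 0.7]
finger_gap: 0.005
finger_force: 0.0
```

{"fn": "servo_tool", "kwargs": {"commands": [[[-0.004,0.05,0,0,0,0],[-0.004,0.05,0,0,0,0],[-0.004,0.05,0,0,0,0],[-0.004,0.05,0,0,0,0],[-0.004,0.05,0,0,0,0],[-0.004,0.05,0,0,0,0],[-0.003,0.03,0,0,0,0],[-0.003,0.03,0,0,0,0],[0,0,0,0,0,0]]]}}

```text
t: 4.9
eef_pos: [0.5522, 0.0785, 0.0827]
tool_rot: [-3.141, -0.0, 0.08]
wrist_force: [0.6, -0.5, -0.3]
finger_gap: 0.008
finger_force: 0.0
```

```bash
python3 - <<'E'
from h import *
im,d,K,V=cap('top','top1.png'); cv2.imwrite('pics/c1.png',cv2.resize(im[160:320,160:490],None,fx=2.3,fy=2.3))
E
```

```text
(no output)
```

View pics/c1.png

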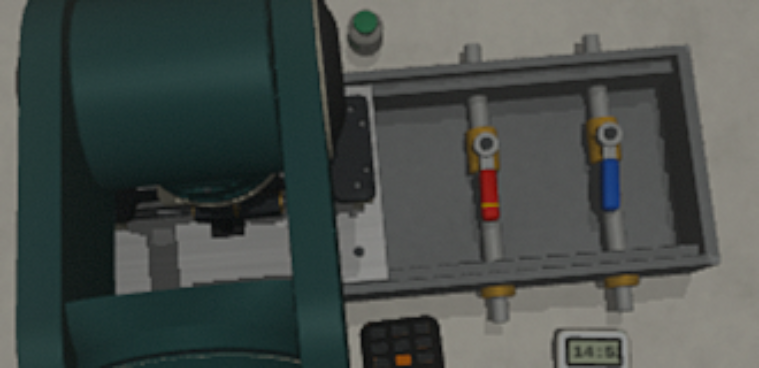

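The crop shows the red handle at about (489,195), left of the blue one at about (610,185). The cover edge is at about x=380, nearly at the end. I push gently to the stop.

{"fn": "servo_tool", "kwargs": {"commands": [[[-0.002,0.025,0,0,0,0],[-0.002,0.025,0,0,0,0],[-0.002,0.025,0,0,0,0],[0,0,0,0,0,0]]]}}

```text
t: 5.35
eef_pos: [0.5518, 0.0844, 0.0827]
tool_rot: [-3.141, -0.0, 0.08]
wrist_force: [0.9, -0.8, 0.5]
finger_gap: 0.005
finger_force: 0.2
```

```bash
python3 - <<'E'
from h import *
im,d,K,V=cap('top','top2.png')
C=np.array([.560,-.019]);a=.075;R=np.array([[np.cos(a),-np.sin(a)],[np.sin(a),np.cos(a)]])
tob=lambda p:((p[:2]-C)@R).round(4)
h=cv2.cvtColor(im,cv2.COLOR_BGR2HSV)
for n,m in(('red',((h[...,0]<8)|(h[...,0]>172))),('blue',(h[...,0]>105)&(h[...,0]<130)),('yel',(h[...,0]>18)&(h[...,0]<32))):
    m=(m&(h[...,1]>130)&(h[...,2]>60)).astype(np.uint8); k=np.zeros_like(m); k[195:265,350:440]=m[195:265,350:440]
    cs,_=cv2.findContours(k,0,1)
    for c in cs:
        if cv2.contourArea(c)<8: continue
        r=cv2.minAreaRect(c); p=ray(*r[0],.057,K,V); print(n,r,p.round(4),tob(p))
u,v=160+487/2.3,160+144/2.3; p=ray(u,v,.055,K,V); print('pivot',p,tob(p))
g=im[272,300:345].mean(1); print(g.round())
g=cv2.cvtColor(im,cv2.COLOR_BGR2GRAY)[265,300:350].astype(int); j=300+np.abs(np.diff(g)).argmax(); p=ray(j+.5,265,.07,K,V); print(j,tob(p)); print(env.state()['wrist_force'])
E
```

```text
red ((372.5, 252.5), (5.0, 7.0), 90.0) [ 0.5364 -0.108   0.057 ] [-0.0302 -0.087 ]
red ((372.004150390625, 240.5450897216797), (13.580361366271973, 7.1523237228393555), 84.80557250976562) [ 0.5585 -0.1077  0.057 ] [-0.0082 -0.0884]
blue ((425.0, 239.5), (21.0, 6.0), 90.0) [ 0.5595 -0.2044  0.057 ] [-0.0144 -0.1849]
yel ((369.0, 224.5), (19.0, 12.0), 90.0) [ 0.5885 -0.1031  0.057 ] [ 0.0221 -0.086 ]
yel ((421.0, 220.0), (18.0, 12.0), 90.0) [ 0.5961 -0.1989  0.057 ] [ 0.0225 -0.1821]
pivot [ 0.59244465 -0.1084507   0.055     ] [ 0.0257 -0.0916]
[ 45.  31.  13.  67. 109. 119. 117. 115. 115. 116. 118. 115. 105. 121.
 143. 138. 136. 135. 135. 135. 134. 135. 135. 142. 112.  37.  50.  50.
  71.  87.  84.  85.  85.  84.  82.  83.  84.  83.  85.  84.  83.  82.
  83.  84.  82.]
323 [-0.0472  0.0039]
[ 0.49214231  0.84953922 -0.17449275]
```

The cover edge is at box y +0.004, so it's at the left stop. I back off, rise and go to the gap between the handles.

{"fn": "servo_tool", "kwargs": {"commands": [[[0.01,-0.1,0,0,0,0],[0.01,-0.1,0,0,0,0],[0,0,0.25,0,0,0],[0,0,0.25,0,0,0],[0,0,0.25,0,0,0],[-0.01,-0.44,0,0,0,0],[-0.01,-0.44,0,0,0,0],[-0.01,-0.44,0,0,0,0],[-0.01,-0.44,0,0,0,0],[-0.02,-0.44,0,0,0,0],[-0.02,-0.44,0,0,0,0],[0,0,0,0,0,0]]]}}

```text
t: 6.6
eef_pos: [0.5463, -0.1469, 0.1425]
tool_rot: [3.141, 0.0, 0.076]
wrist_force: [-0.3, -0.8, -0.7]
finger_gap: 0.003
finger_force: 0.0
```

{"fn": "servo_tool", "kwargs": {"commands": [[[0.02,-0.1,0,0,0,0],[0,0,0,0,0,0],[0,0,-0.2,0,0,0],[0,0,-0.2,0,0,0],[0,0,-0.2,0,0,0],[0,0,-0.2,0,0,0],[0,0,-0.2,0,0,0],[0,0,-0.2,0,0,0],[0,0,0,0,0,0]]]}}

```text
t: 7.5
eef_pos: [0.5474, -0.1506, 0.0438]
tool_rot: [-3.14, 0.003, 0.08]
wrist_force: [-1.1, 0.1, 1.4]
finger_gap: 0.006
finger_force: 0.0
```

{"fn": "servo_tool", "kwargs": {"commands": [[[-0.01,0.1,0.01,0,0,0],[-0.01,0.1,0,0,0,0],[-0.014,0.077,0,0,0,0],[-0.014,0.077,0,0,0,0],[0,0.086,0,0,0,0],[0,0.086,0,0,0,0],[0.025,0.09,0,0,0,0],[0.025,0.09,0,0,0,0],[0,0,0,0,0,0]]]}}

```text
t: 8.4
eef_pos: [0.5487, -0.0935, 0.0473]
tool_rot: [-3.141, 0.001, 0.081]
wrist_force: [-0.8, -0.4, 0.4]
finger_gap: 0.008
finger_force: 0.2
```

{"fn": "servo_tool", "kwargs": {"commands": [[[0.055,0.085,0,0,0,0],[0.055,0.085,0,0,0,0],[0.055,0.042,0,0,0,0],[0.055,0.042,0,0,0,0],[0.055,0.023,0,0,0,0],[0.055,0.023,0,0,0,0],[0.02,0,0,0,0,0],[0.02,0,0,0,0,0],[0,0,0,0,0,0]]]}}

```text
t: 9.3
eef_pos: [0.5762, -0.0702, 0.0472]
tool_rot: [-3.14, 0.006, 0.08]
wrist_force: [-24.9, 1.7, 12.2]
finger_gap: 0.007
finger_force: 12.1
```

Resistance of 25 N at the expected stop. I retreat and look.

{"fn": "servo_tool", "kwargs": {"commands": [[[-0.1,-0.01,0,0,0,0],[-0.15,-0.01,0,0,0,0],[0,0,0.3,0,0,0],[0,0,0.4,0,0,0],[0,0,0.4,0,0,0],[0,0,0.4,0,0,0],[0,0,0.4,0,0,0],[-0.2,-0.5,0,0,0,0],[-0.2,-0.5,0,0,0,0],[-0.2,-0.5,0,0,0,0],[-0.2,-0.5,0,0,0,0],[-0.2,-0.5,0,0,0,0]]]}}

```text
t: 10.5
eef_pos: [0.4771, -0.2735, 0.1997]
tool_rot: [3.141, -0.001, 0.08]
wrist_force: [0.4, 0.4, 0.1]
finger_gap: 0.004
finger_force: 0.0
```

{"fn": "servo_tool", "kwargs": {"commands": [[[-0.3,-0.5,0,0,0,0],[-0.3,-0.5,0,0,0,0],[-0.3,-0.5,0,0,0,0],[-0.3,-0.5,0,0,0,0],[0,0,0,0,0,0]]]}}

```text
t: 11.0
eef_pos: [0.3793, -0.4354, 0.1992]
tool_rot: [3.141, 0.0, 0.076]
wrist_force: [0.2, -0.2, -0.5]
finger_gap: 0.006
finger_force: 0.0
```

```bash
python3 - <<'E'
from h import *
im,d,K,V=cap('top','top3.png'); cv2.imwrite('pics/c3.png',cv2.resize(im[150:390,160:490],None,fx=2.3,fy=2.3))
E
```

```text
(no output)
```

View pics/c3.png

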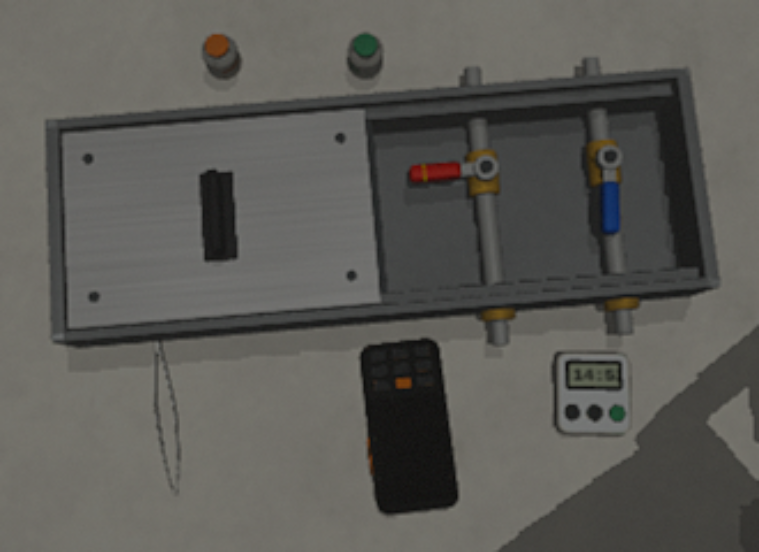

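The cover is at the left end. The red handle at (435,172) lies parallel to the long wall, so it is shut. The blue handle at (610,208) is still open, and the small things haven't moved.

```bash
python3 -c "
from cell import env
print(env.hand_in())"
```

```text
the job is handed in; nothing more can be done
None
```

I slid the cover to the left end of its guide and turned the red handle crosswise to its stop. The blue handle is still open, the things round the box look undisturbed in the last picture, and the job is handed in (no verdict came back).

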